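# Hang the blue counting board on the twin-pin stand

## Task

The blue pill-counting board has dried: lift it out of the wooden rack, hang it by its two holes on the two pins of the grey stand, then push it along the pins until it sits fully home against the collars. Leave the white board standing in the rack, and do not disturb the two jars beside the stand.

Things in the scene. Friction and masses are not known exactly. Their poses are not given: they have to be found in the camera images.
- blue_board: Blue pill-counting board: a flat plate 90 mm wide (y), 100 high (z), 10 thick (x), about 0.18 kg, dark dots on both faces; front and back alike. Stands upright, loose, in either place of the rack. Origin: middle of the lower edge. Two round 14 mm holes run through its thickness at y = +-30 mm, 84 mm above the lower edge. The plain top edge between them can be pinched from above.
- blue_board_holes (a point): Point of the blue board midway between its two holes, at hole height (16 mm below the top edge), in the middle of the thickness; axes as the board's.
- white_board: The white counting board, the same in size and holes, standing upright in the other place of the rack; it stays there. Origin: middle of its lower edge; axes as for the blue board.
- rack: Fixed light-wood drying rack near the table's front edge, 50 mm deep (x), 206 wide (y), 36 high; origin at the centre of its underside, yaw varies. One 13 mm wide, 26 mm deep slot runs along its y; the two boards stand in it side by side, centred near y = -50 and +50 mm. Slot floor 10 mm above the table: a board's top edge stands at 110 mm.
- stand: Fixed grey stand: an upright panel 104 mm wide (y), 12 thick, top at 172 mm, on a dark foot. Origin: on the table under the middle of the panel's front face; x points into the panel, away from the robot (yaw varies). To the right and nearer the robot stands a fixed hand press 0.30 m tall (world x 0.34 to 0.54, y -0.04 to 0.10): keep clear of it.
- pins (a point): Point on the panel's front face midway between the two pins, 150 mm above the table; axes as the stand's. The pins are horizontal, round, 8 mm thick with round ends, at y = +-30 mm, and reach 60 mm out along -x. A collar at each root, 22 mm wide, 4 thick, stops the board: fully home, the middle of its thickness is at x = -9 mm.
- jar_a: Screw-lid jar with a black lid, 63 mm wide, 66 mm high, loose; origin at the centre of its underside. A bystander.
- jar_b: Screw-lid jar with a white lid, 48 mm wide, 40 mm high, loose; origin at the centre of its underside. A bystander.
- pin_tips (a point): Point midway between the outer ends of the two pins (x = -60 mm from pins, same height). The home board has no room for a finger between it and the panel, whose top is about 9 mm above the board's: let the board go while it is still 30 to 40 mm out from the panel, then push it home from the front, near hole height. It slides with 1 to 3 N; first touch jolts to 8 N.
Mind the look-alikes: they are no part of the job. Of the things shaped like the blue_board, the blue one is meant.

How it is judged:
On the way, in this order (a step that is already met when the one before it is completed fails the run):
1. the blue board is lifted clear of the rack (height (world z) of blue_board above 0.045 m and contact force between blue_board and rack below 0.05 N), for 0.1 s.
2. both of its holes are threaded on the pins, the board still out from the collars (x of blue_board_holes in the frame of pins between -0.054 and -0.016 m and y of blue_board_holes in the frame of pins between -0.006 and 0.006 m and z of blue_board_holes in the frame of pins between -0.006 and 0.006 m and angle between the y axis of blue_board and the y axis of stand, either way round below 0.15 rad), for 0.1 s.
At the end, for the whole second after the job is handed in: The blue board hangs at rest on both pins, upright and square to the stand (within 0.12 rad), within 4 mm of the collars; the white board still stands in the rack (within 15 mm) (x of blue_board_holes in the frame of pins between -0.013 and -0.004 m and y of blue_board_holes in the frame of pins between -0.006 and 0.006 m and z of blue_board_holes in the frame of pins between -0.006 and 0.003 m and angle between the x axis of blue_board and the x axis of stand, either way round below 0.12 rad and angle between blue_board's own z axis and vertical below 0.12 rad and linear speed of blue_board below 0.02 m/s and contact force between blue_board and stand above 0.3 N and distance of white_board from where it was at the start of the episode below 0.015 m and angle between white_board's own z axis and vertical below 0.15 rad); the robot touches nothing.
It fails at once if the white board is pulled or knocked out of its place (distance of white_board from where it was at the start of the episode above 0.02 m).
It fails at once if a jar is shifted or tipped (distance of any of jar_a, jar_b from where it was at the start of the episode above 0.02 m or angle between any of jar_a, jar_b's own z axis and vertical above 0.3 rad).
It also fails if it takes over 48 s, if anything falls off the work surface, if the arm or the gripper's body presses on something with over 40 N, if the wrist force passes 120 N, or if a joint passes its speed limit or range.

## Robot

A 7-joint arm with a two-finger parallel gripper is mounted at the origin on a cart in front of the work surface, level with it; the furniture and walls round the work are solid. World frame = base frame: x ahead of the robot, y to its left, z up, the work surface at z = 0. Lengths are in m, angles in rad, forces in N, time in s.
With the tool pointing down it reaches from about 0.35 to 0.9 m from the base axis. Payload 19.9 kg.
Tool frame: the origin (TCP) lies midway between the tips of the shut fingers; the grasp point (between the pads) lies r.pinch_z behind it (r.pinch_z is the distance from the TCP to the grasp point, in m); z points along the fingers, y is the line along which they close (so a half turn about z gives the same grasp; the last joint's range is limited). The gripper opens to 94 mm and grips with 3 to 60 N. Pads are 16 mm wide; open, the fingers measure 119 mm over their backs; the gripper's body (75 mm by 177 mm) begins 78 mm behind the grasp point.
Start: joints at [-1.232, 0.417, -0.01, 1.614, 0.005, 1.111, -0.053], TCP at [0.232, 0.58, 0.205] pointing down, gripper open.
Joint ranges: [-2.81, 2.81], [-0.39, 2.02], [-1.27, 1.25], [0.06, 2.57], [-1.19, 4.33], [0.19, 2], [-2.82, 2.82]. Speed limits (rad/s): [1.89, 1.89, 2.39, 2.39, 3.01, 3.01, 3.01].

## Interface

Orientations are given as [roll, pitch, yaw] about the fixed x, y, z axes, in that order (R = Rz(yaw) Ry(pitch) Rx(roll)).
In Python, from plant import r gives the robot as it stands.
- The arm moves only by the tool servo_tool, never from a script. Its argument "deltas" is a list of rows, each an object of numbers: "x", "y", "z": the shift along the tool's x, y, z in units of 75 cm (1.0 is 75 cm); "spin": the turn about the tool's z in units of 45 degrees (1.0 is 45 degrees); "grip": the opening, from -1 (shut) to 1 (fully open). In form: [{"x": .., "y": .., "z": .., "spin": .., "grip": ..}, ...]. A call has exactly 5 rows; each row is the pose to reach, as a shift and turn from the pose commanded when the call began, along the tool's axes at that moment; what a row does not reach only later rows make up. A row lasts 1/8 s, in which the tool goes at most 62.5 mm and 10.7 degrees, less where a joint would pass 70% of its speed; a pose out of reach is approached as far as the arm can. A call with a number of a shift or a turn outside -1 to 1 is refused whole. A call with a gripper value outside its range is refused whole. The fingers move at their own pace and stop on an object; "force" is the grip in N (left out, the last holds). Time passes only in rows, so rows that repeat a pose let the fingers close, or fill a call up. It gives the time, the measured TCP pose, the force, the opening and the grip force at its end, in the units of the state.
- r.sense(): the state, without advancing time (a new reading comes with each control period).
- r.get_image(name): name is "scene" or "top"; returns the picture (480x640x3 uint8, red, green, blue); there is no depth.
- r.camera_params(name): a dict with "intrinsics" (3x3 intrinsics, pixels), "rvec" (rotation vector, rad) and "tvec" (3), from world to camera coordinates, as OpenCV has them. Camera axes: x right, y down, z forward; pixel columns grow to the right and rows downward; lengths in m; the calibration is good to about 2 mm. A picture is of the moment at which its call begins. camera_params takes no time and is no camera call.
- r.sign_off(): hands the job in; it is judged then, once.
The state is a dict: "time_s": time; "qpos": joint angles; "joint_vel": joint speeds; "effort": joint torques, N m; "tcp_pos": TCP position; "tool_rot": TCP orientation; "wrist_force": force on the tool from outside, world axes, zero at the start; "moment": the same for the moment, N m; "grip_width": finger opening in m; "grasp_force": force on a finger pad.
Only numpy, scipy, OpenCV 4.12 (cv2) and the standard library are available. Lean on these libraries where they do the work, as an engineer would, in place of code of your own. Each camera call takes 0.05 s, during which the arm holds its last target. There are 200 camera calls.

## Working session

There is one attempt and no reset: what is moved stays moved. The work goes in short steps, Python scripts to look and compute and a tool call to move; the robot and the scene stay as the last step left them, time stands still between calls to the robot, and variables do not carry over. Pictures are saved under pics/ and viewed, at most 11 in all, crops included, and the job is handed in when it is done.

Besides the shell and the picture viewer there is one more tool, called after "Request:" by a JSON object that holds its "api" and its "payload". servo_tool: Moves the arm, as the interface text tells. Its arguments: {"type":"object","properties":{"deltas":{"type":"array"},"force":{"type":"number"}},"required":["deltas"]}

```bash
mkdir -p pics; ls; python3 - <<'E'
from plant import r
import cv2,json
s=r.sense();print({k:s[k] for k in('time_s','tcp_pos','tool_rot','grip_width')},r.pinch_z)
for n in('scene','top'):
    cv2.imwrite(f'pics/{n}0.png',r.get_image(n)[:,:,::-1]);print(n,r.camera_params(n))
E
```

```text
pics
{'time_s': 0.0, 'tcp_pos': array([0.23215591, 0.57987088, 0.2048203 ]), 'tool_rot': array([-3.14036115e+00,  1.04642932e-04,  2.76082408e+00]), 'grip_width': 0.09417881531469338} 0.0188
scene {'intrinsics': array([[569.22837101,   0.        , 316.64164306],
       [  0.        , 569.22837101, 236.74669801],
       [  0.        ,   0.        ,   1.        ]]), 'rvec': array([ 0.99166817, -2.10359981,  1.32921719]), 'tvec': array([0.58400976, 0.20182354, 1.0507185 ])}
top {'intrinsics': array([[436.53195827,   0.        , 319.1105918 ],
       [  0.        , 436.53195827, 236.02568971],
       [  0.        ,   0.        ,   1.        ]]), 'rvec': array([ 2.16286624, -2.20735038,  0.03470505]), 'tvec': array([0.33053506, 0.51392211, 1.27890513])}
```

View pics/scene0.png

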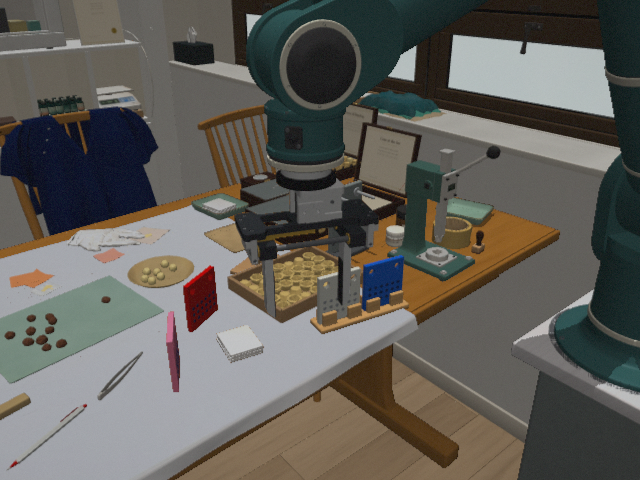

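View pics/top0.png

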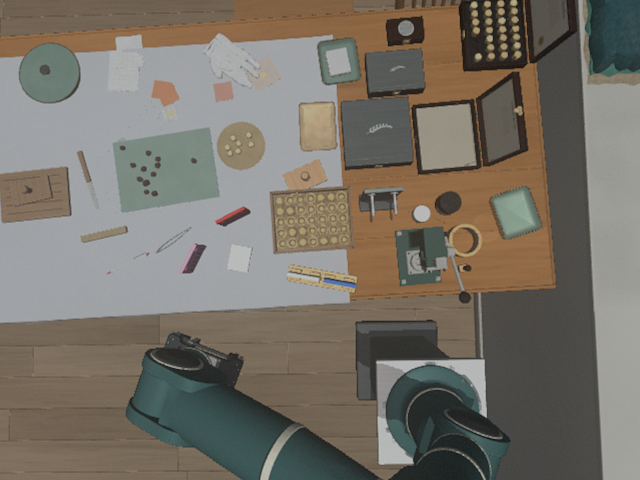

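The scene view shows the blue board at about (383,282) in the rack and the white board beside it at (338,295). The look-alikes are red at (201,298) and pink at (173,350). The top view shows the rack at (322,278), the stand at (381,200) and the jars at (421,213) and (448,203). Blue in the rack is the one meant. I'll confirm it in enlarged crops.

```bash
python3 - <<'E'
import cv2,numpy as np
s=cv2.imread('pics/scene0.png');t=cv2.imread('pics/top0.png')
a=cv2.resize(s[245:335,300:420],(800,600),interpolation=cv2.INTER_CUBIC)
cv2.imwrite('pics/c1.png',a)
b=cv2.resize(t[180:300,280:440],(800,600),interpolation=cv2.INTER_CUBIC)
cv2.imwrite('pics/c2.png',b)
E
```

```text
(no output)
```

View pics/c1.png

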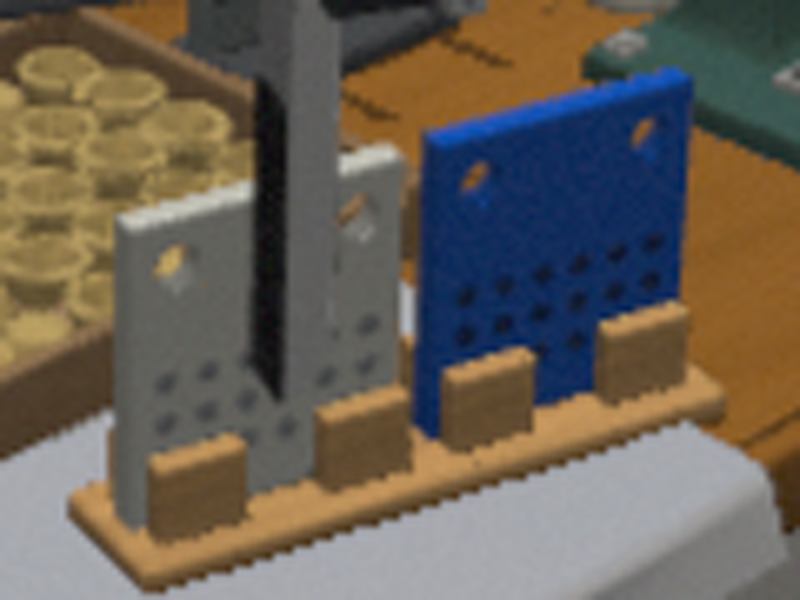

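View pics/c2.png

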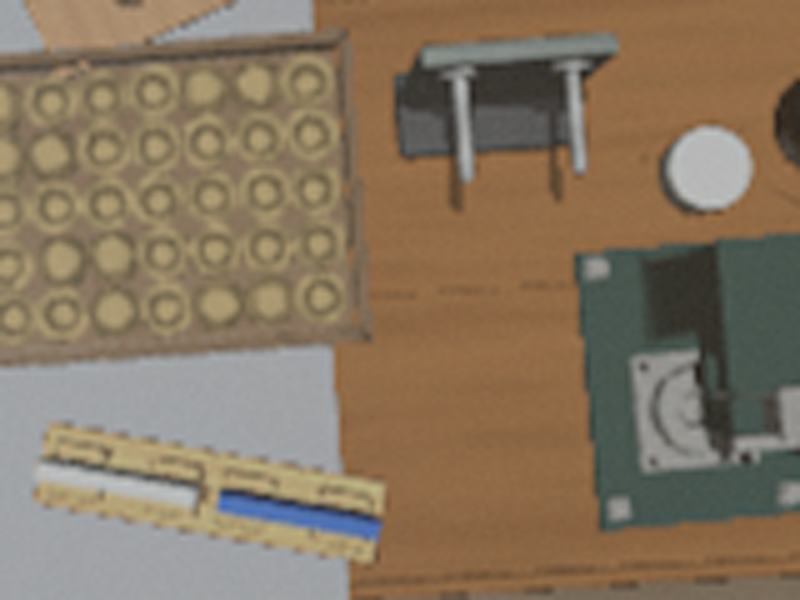

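The crops confirm it: the blue board is in the right-hand place, with holes at scene pixels ≈(371,272) and (397,265), and its top edge in the top view runs ≈(324,279)–(356,286). The pin tips are at top pixels ≈(373,216) and (396,214). Next I'll fit the board pose from its silhouette in both views, with height left free.

```bash
cat > h.py <<'E'
import cv2,numpy as np
from plant import r
from scipy.optimize import least_squares,minimize
P={n:r.camera_params(n) for n in('scene','top')}
def proj(n,X):
    p=P[n];return cv2.projectPoints(np.atleast_2d(np.float64(X)),p['rvec'],p['tvec'],p['intrinsics'],None)[0][:,0]
def campos(n):
    p=P[n];return -cv2.Rodrigues(p['rvec'])[0].T@p['tvec']
def onplane(n,uv,z):
    p=P[n];R=cv2.Rodrigues(p['rvec'])[0];d=R.T@np.linalg.inv(p['intrinsics'])@np.array([*uv,1.]);c=campos(n)
    return c+d*(z-c[2])/d[2]
def tri(d):  # dict name->uv
    return least_squares(lambda X:np.concatenate([proj(n,X)[0]-d[n] for n in d]),[.5,.2,.1]).x
def rz(a):
    c,s=np.cos(a),np.sin(a);return np.array([[c,-s,0],[s,c,0],[0,0,1]])
E
python3 - <<'E'
from h import *
for n in P: print(n,campos(n).round(3))
im={'scene':cv2.imread('pics/scene0.png'),'top':cv2.imread('pics/top0.png')}
M={}
for n in im:
    b,g,rr=[im[n][:,:,i].astype(int) for i in range(3)]
    m=((b>rr+50)&(b>g+40)&(b>70))
    k=np.zeros_like(m); 
    if n=='scene':k[245:335,355:415]=1
    else:k[270:300,315:362]=1
    M[n]=m&k; ys,xs=np.nonzero(M[n]);print(n,M[n].sum(),xs.min(),xs.max(),ys.min(),ys.max())
box=np.array([[sx*.005,sy*.045,z] for sx in(-1,1) for sy in(-1,1) for z in(0,.1)])
top=box[1::2]
# top-view: strip at top edge; centre & direction
ys,xs=np.nonzero(M['top']);c=cv2.minAreaRect(np.c_[xs,ys].astype(np.float32));print(c,onplane('top',c[0],.11))
# subpixel silhouette: match filled-hull masks at 8x supersample
def cost(p):
    e=0
    for n in M:
        S=4;u=proj(n,box@rz(p[3]).T+[p[0],p[1],p[2]])
        h=cv2.convexHull(((u+.5)*S*16).astype(np.int32))
        a=np.zeros((480*S,640*S),np.uint8);cv2.fillConvexPoly(a,h,1,shift=4)
        a=cv2.resize(a.astype(np.float32),(640,480),interpolation=cv2.INTER_AREA)
        g=M[n].astype(np.uint8)
        if n=='scene': # ignore rack-hidden lower part and holes/dots
            g=cv2.morphologyEx(g,cv2.MORPH_CLOSE,np.ones((7,7),np.uint8))
            w=np.ones((480,640));
            for x in range(640): 
                yl=int(278 + (330-278)*0 +16); w[yl:,x]=0
        else: 
            w=np.ones((480,640))
        e+=(w*np.abs(a-g)).sum()*(1 if n=='scene' else 3)
    return e
x0=onplane('top',c[0],.11);best=None
for yaw in(-.25,-.15,-.05,.05):
    q=minimize(cost,[x0[0],x0[1],.01,yaw],method='Nelder-Mead',options=dict(initial_simplex=np.array([x0[0],x0[1],.01,yaw])+np.vstack([np.zeros(4),np.diag([.01,.01,.01,.1])]),maxiter=250))
    print(q.x.round(4),q.fun)
tr=lambda a,b:tri({'scene':np.array(a)/6.667+[300,245]-.43,'top':np.array(b)/5+[280,180]-.4})
print('front top corners (L,R)',tr((425,135),(219,510)),tr((692,78),(378,540)))
E
```

```text
scene [-0.297  0.998  0.634]
top [0.453 0.295 1.31 ]
scene 1293 363 403 255 309
top 109 324 355 279 286
((339.4759826660156, 282.63201904296875), (31.752168655395508, 3.3988237380981445), 10.304845809936523) [0.38683712 0.26497475 0.11      ]
[ 0.3863  0.267   0.0121 -0.1426] 289.75
[ 0.3864  0.2668  0.0123 -0.1391] 291.625
[ 0.3859  0.2671  0.0125 -0.1236] 293.75
[ 0.3863  0.2668  0.012  -0.1363] 290.9375
front top corners (L,R) [0.39393166 0.3122074  0.11442769] [0.37366586 0.2234348  0.1117866 ]
```

```bash
python3 - <<'E'
from h import *
f=lambda a,z:onplane('top',np.array(a)/5+[280,180]-.4,z)[:2]
def yaw(a,b):d=np.array(a)-b;return np.arctan2(-d[0],d[1])
L=[('rack near edge base',(38,503),(372,562),.01),('rack far edge base',(50,425),(384,485),.01),('white+blue top centre',(38,475),(380,528),.11),('blue',(220,501),(380,528),.11)]
for n,a,b,z in L:
    A,B=f(a,z),f(b,z);print(n,A.round(4),B.round(4),yaw(A,B).round(3),np.linalg.norm(A-B).round(4))
im=cv2.imread('pics/top0.png');b,g,rr=[im[:,:,i].astype(int) for i in range(3)]
m=((b>rr+50)&(b>g+40)&(b>70));ys,xs=np.nonzero(m[270:300,315:362]);
X=np.array([onplane('top',(x+315,y+270),.11)[:2] for x,y in zip(xs,ys)]);c=X.mean(0);u=np.linalg.svd(X-c)[2][0]
print(c,yaw(u*np.sign(u[1]),(0,0)),np.ptp((X-c)@u), 0.5*(((X-c)@u).max()+((X-c)@u).min()))
E
```

```text
rack near edge base [0.3914 0.4176] [0.3529 0.2202] -0.193 0.2011
rack far edge base [0.4376 0.4097] [0.3982 0.212 ] -0.197 0.2016
white+blue top centre [0.4115 0.4079] [0.379  0.2211] -0.172 0.1896
blue [0.3954 0.3083] [0.379  0.2211] -0.185 0.0887
[0.38696824 0.26528549] -0.19461917652498134 0.08672485659981635 -0.00028353200502420975
```

Request:
{"api": "servo_tool", "payload": {"deltas": [{"x": 0, "y": 0, "z": -0.08}, {"x": 0, "y": 0, "z": -0.16}, {"x": 0, "y": 0, "z": -0.16}, {"x": 0, "y": 0, "z": -0.16}, {"x": 0, "y": 0, "z": -0.16}]}}

```text
$.deltas[0]: bad value
```

Request:
{"api": "servo_tool", "payload": {"deltas": [{"x": 0, "y": 0, "z": -0.08, "spin": 0, "grip": 1}, {"x": 0, "y": 0, "z": -0.16, "spin": 0, "grip": 1}, {"x": 0, "y": 0, "z": -0.24, "spin": 0, "grip": 1}, {"x": 0, "y": 0, "z": -0.32, "spin": 0, "grip": 1}, {"x": 0, "y": 0, "z": -0.32, "spin": 0, "grip": 1}]}}

```text
time_s: 0.72
tcp_pos: [0.2326, 0.581, 0.4498]
tool_rot: [3.135, -0.0, 2.761]
wrist_force: [0.6, -0.0, -1.3]
grip_width: 0.0941
grasp_force: 0.0
```

```bash
python3 - <<'E'
from h import *
im=r.get_image('scene')[:,:,::-1];cv2.imwrite('pics/scene1.png',im)
f=lambda a,z:onplane('top',np.array(a)/5+[280,180]-.4,z)
tips=[f((466,180),.15),f((580,170),.15)];roots=[f((457,72),.15),f((571,66),.15)]
print(np.round([*tips,*roots],4)); print(proj('scene',tips+roots).round(1)); print('panel top front',f((424,68),.172),f((608,56),.172),'foot',f((403,157),.0))
c=proj('scene',np.mean(roots,0))[0].astype(int);print(c)
x0,y0=c[0]-60,c[1]-45;cv2.imwrite('pics/c3.png',cv2.resize(im[y0:y0+90,x0:x0+120],(800,600),interpolation=cv2.INTER_CUBIC));print(x0,y0)
E
```

```text
[[0.565  0.1734 0.15  ]
 [0.569  0.1128 0.15  ]
 [0.623  0.1767 0.15  ]
 [0.6248 0.1159 0.15  ]]
[[357.  204.6]
 [374.9 197.8]
 [338.8 197.7]
 [357.5 191.5]]
panel top front [0.62226483 0.19608807 0.172     ] [0.62637689 0.09988693 0.172     ] foot [0.59423334 0.19518363 0.        ]
[348 194]
288 149
```

View pics/c3.png

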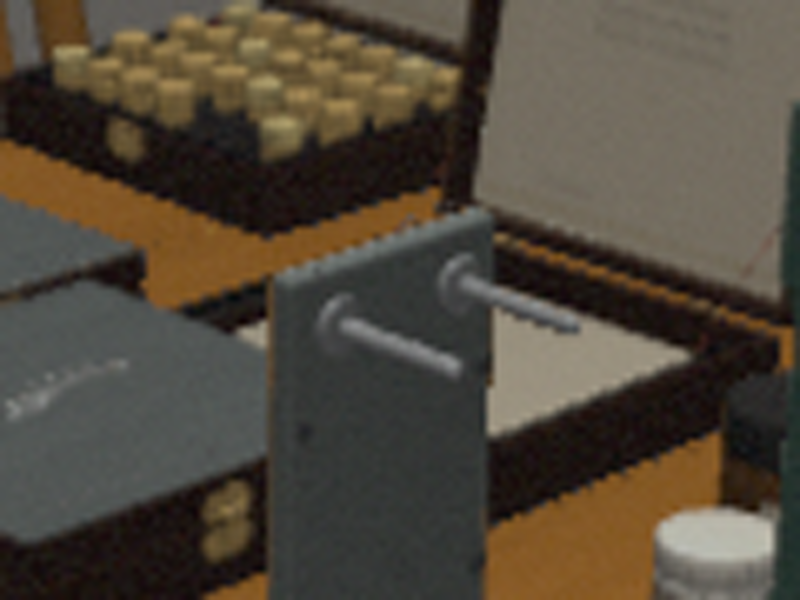

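The stand is now clear in the scene view, with pin tips at crop (463,368) and (578,326), i.e. about (357,204) and (374,198). That agrees with the top-view prediction. Next is a joint pose fit.

```bash
python3 - <<'E'
from h import *
s=lambda a:np.array(a)/6.6667+[288,149]-.43
t=lambda a:np.array(a)/5+[280,180]-.4
pts=np.array([[-.06,.03,0],[-.06,-.03,0],[-.004,.03,0],[-.004,-.03,0],[0,.052,.022],[0,-.052,.022]])
S=np.array([s(a) for a in[(464,367),(579,325),(341,325),(457,283),(276,284),(487,222)]])
T=np.array([t(a) for a in[(466,181),(580,171),(459,75),(572,68),(424,68),(608,56)]])
for i in range(6):print(i,tri({'scene':S[i],'top':T[i]}).round(4))
def res(p):
    X=pts@rz(p[3]).T+p[:3];return np.r_[(proj('scene',X)-S).ravel(),(proj('top',X)-T).ravel()]
q=least_squares(res,[.62,.146,.15,-.05],loss='soft_l1');print('pins pose',q.x.round(4));print(res(q.x).reshape(-1,2).round(1).tolist())
E
```

```text
0 [0.5642 0.1737 0.1528]
1 [0.569  0.1136 0.1515]
2 [0.622  0.1767 0.1513]
3 [0.6252 0.1174 0.1516]
4 [0.6258 0.1997 0.1708]
5 [0.6281 0.101  0.17  ]
pins pose [0.6268 0.1485 0.1511 0.0753]
[[-0.2, 0.7], [0.1, 0.2], [0.4, 0.4], [0.5, 0.3], [2.2, -0.4], [1.3, -1.9], [-0.1, -0.1], [-0.4, -0.3], [-0.9, 0.2], [-1.0, -0.5], [-1.6, -0.3], [1.3, -1.8]]
```

```bash
cat >> h.py <<'E'
def plan(tgt,yaw,p=None,y0=None):
    s=r.sense()
    if p is None:p=s['tcp_pos']
    if y0 is None:y0=s['tool_rot'][2]
    R=rz(y0)@np.diag([1,-1,-1]);d=R.T@(np.array(tgt)-p)/.75
    dy=(yaw-y0+np.pi)%(2*np.pi)-np.pi
    print('xyz',d.round(4),'spin',round(-dy/(np.pi/4),4),'now',np.round(p,4),round(y0,4),'mm',(np.linalg.norm(d)*750).round(1))
E
python3 -c "
from h import *
plan([.387,.2665,.2],np.pi/2-.19)"
```

```text
xyz [-0.347  -0.3122  0.329 ] spin 1.7571 now [0.2324 0.5806 0.4468] 2.7608 mm 428.3
```

Request:
{"api": "servo_tool", "payload": {"deltas": [{"x": -0.05, "y": -0.045, "z": 0.045, "spin": 0.2, "grip": 1}, {"x": -0.1, "y": -0.09, "z": 0.09, "spin": 0.4, "grip": 1}, {"x": -0.15, "y": -0.135, "z": 0.135, "spin": 0.6, "grip": 1}, {"x": -0.2, "y": -0.18, "z": 0.18, "spin": 0.8, "grip": 1}, {"x": -0.25, "y": -0.225, "z": 0.225, "spin": 1, "grip": 1}]}}

```text
time_s: 1.4
tcp_pos: [0.3435, 0.3515, 0.2743]
tool_rot: [-3.14, 0.001, 1.97]
wrist_force: [1.7, 0.4, 0.2]
grip_width: 0.094
grasp_force: 0.0
```

```bash
python3 -c "
from h import *
plan([.387,.2665,.2],np.pi/2-.19);print(r.sense()['qpos'].round(2))"
```

```text
xyz [-0.127   0.0094  0.0991] spin 0.7505 now [0.3435 0.3515 0.2743] 1.9702 mm 121.0
[-1.05  0.11  0.2   1.85 -0.02  1.18 -0.44]
```

Request:
{"api": "servo_tool", "payload": {"deltas": [{"x": -0.043, "y": 0.003, "z": 0.033, "spin": 0.2, "grip": 1}, {"x": -0.086, "y": 0.006, "z": 0.066, "spin": 0.4, "grip": 1}, {"x": -0.127, "y": 0.009, "z": 0.099, "spin": 0.6, "grip": 1}, {"x": -0.127, "y": 0.009, "z": 0.099, "spin": 0.75, "grip": 1}, {"x": -0.127, "y": 0.009, "z": 0.099, "spin": 0.75, "grip": 1}]}}

```text
time_s: 2.02
tcp_pos: [0.3866, 0.2683, 0.2013]
tool_rot: [-3.14, 0.002, 1.387]
wrist_force: [1.0, 1.0, -0.3]
grip_width: 0.0937
grasp_force: 0.0
```

```bash
python3 -c "
from h import *
plan([.387,.2665,.07],np.pi/2-.19)
im=r.get_image('top')[:,:,::-1];im2=r.get_image('scene')[:,:,::-1]
a=cv2.resize(im[225:315,270:390],(560,420),interpolation=cv2.INTER_CUBIC)
b=cv2.resize(im2[195:345,290:440],(420,420),interpolation=cv2.INTER_CUBIC)
o=np.hstack([a,b]);cv2.imwrite('pics/c4.png',cv2.resize(o,(800,343)))"
```

```text
xyz [-0.0022  0.0009  0.1751] spin 0.0074 now [0.3866 0.2683 0.2013] 1.3866 mm 131.3
```

View pics/c4.png

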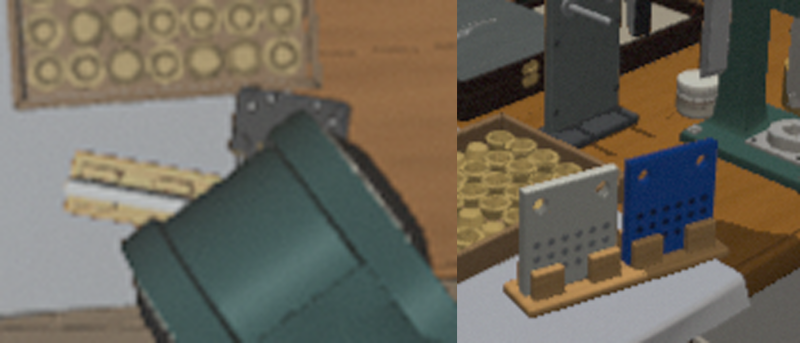

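Request:
{"api": "servo_tool", "payload": {"deltas": [{"x": -0.002, "y": 0.001, "z": 0.06, "spin": 0.007, "grip": 0.5}, {"x": -0.002, "y": 0.001, "z": 0.12, "spin": 0.007, "grip": 0}, {"x": -0.002, "y": 0.001, "z": 0.168, "spin": 0.007, "grip": -0.3}, {"x": -0.002, "y": 0.001, "z": 0.168, "spin": 0.007, "grip": -0.3}, {"x": -0.002, "y": 0.001, "z": 0.168, "spin": 0.007, "grip": -0.3}], "force": 10}}

```text
time_s: 2.75
tcp_pos: [0.3882, 0.2678, 0.0777]
tool_rot: [3.141, -0.001, 1.382]
wrist_force: [-0.7, -0.1, 1.5]
grip_width: 0.0475
grasp_force: 0.0
```

Request:
{"api": "servo_tool", "payload": {"deltas": [{"x": 0, "y": 0, "z": 0, "spin": 0, "grip": -0.6}, {"x": 0, "y": 0, "z": 0, "spin": 0, "grip": -0.8}, {"x": 0, "y": 0, "z": 0, "spin": 0, "grip": -1}, {"x": 0, "y": 0, "z": 0, "spin": 0, "grip": -1}, {"x": 0, "y": 0, "z": 0, "spin": 0, "grip": -1}], "force": 10}}

```text
time_s: 3.38
tcp_pos: [0.3879, 0.2674, 0.0766]
tool_rot: [3.142, -0.0, 1.381]
wrist_force: [-1.2, 0.3, 5.6]
grip_width: 0.0103
grasp_force: 10.0
```

Request:
{"api": "servo_tool", "payload": {"deltas": [{"x": 0, "y": 0, "z": 0, "spin": 0, "grip": -1}, {"x": 0, "y": 0, "z": -0.02, "spin": 0, "grip": -1}, {"x": 0, "y": 0, "z": -0.05, "spin": 0, "grip": -1}, {"x": 0, "y": 0, "z": -0.09, "spin": 0, "grip": -1}, {"x": 0, "y": 0, "z": -0.11, "spin": 0, "grip": -1}], "force": 30}}

```text
time_s: 4.0
tcp_pos: [0.3882, 0.2676, 0.1608]
tool_rot: [3.14, -0.002, 1.381]
wrist_force: [-0.1, -0.7, -2.1]
grip_width: 0.0095
grasp_force: 30.0
```

Request:
{"api": "servo_tool", "payload": {"deltas": [{"x": 0, "y": 0, "z": 0, "spin": 0, "grip": -1}, {"x": 0, "y": 0, "z": 0, "spin": 0, "grip": -1}, {"x": 0, "y": 0, "z": 0, "spin": 0, "grip": -1}, {"x": 0, "y": 0, "z": 0, "spin": 0, "grip": -1}, {"x": 0, "y": 0, "z": 0, "spin": 0, "grip": -1}]}}

```text
time_s: 4.62
tcp_pos: [0.3877, 0.2672, 0.1587]
tool_rot: [-3.141, 0.001, 1.381]
wrist_force: [0.0, 0.1, -1.0]
grip_width: 0.0099
grasp_force: 30.0
```

```bash
python3 - <<'E'
from h import *
s=r.sense();print(s['tcp_pos'],s['tool_rot'],s['time_s'])
# hole centre vs tcp: board y offset along tool x; assume 16 below top; blue silhouette fit in scene at this pose
im=r.get_image('scene')[:,:,::-1];cv2.imwrite('pics/scene2.png',im)
c=proj('scene',s['tcp_pos'])[0].astype(int);x0,y0=c[0]-60,c[1]-45;print(c,x0,y0)
cv2.imwrite('pics/c5.png',cv2.resize(im[y0:y0+90,x0:x0+120],(800,600),interpolation=cv2.INTER_CUBIC))
E
```

```text
[0.38769954 0.26723387 0.15867954] [-3.14133923e+00  5.75734607e-04  1.38079360e+00] 4.625
[384 238] 324 193
```

View pics/c5.png

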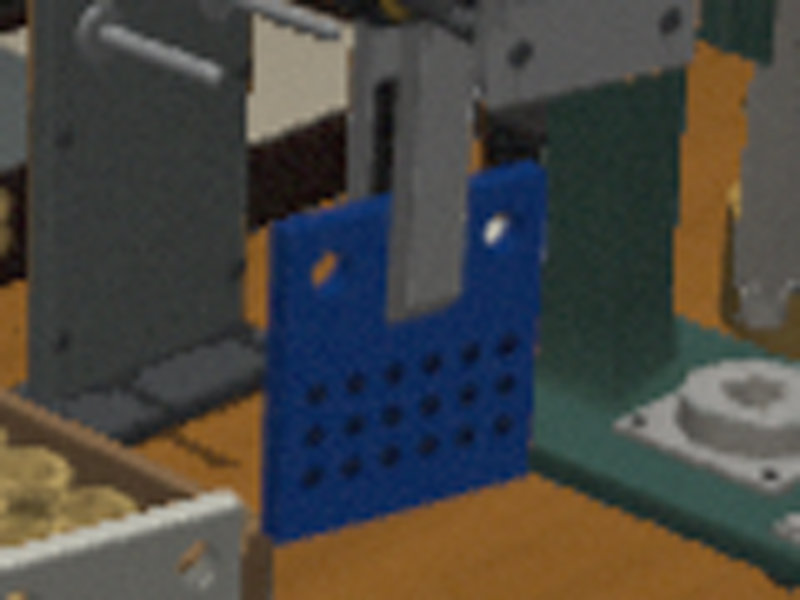

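The board is held cleanly and upright, with holes at crop (325,268) and (497,230), and it is clear of the rack. Next I'll fit its offset in the hand.

```bash
cat >> h.py <<'E'
def boardfit(img,tcp,yaw,free_yaw=False,S=4):
    """silhouette fit (scene view): returns lateral offset along board y, hole z, roll; x pinned to TCP"""
    b,g,rr=[img[:,:,i].astype(int) for i in range(3)]
    m=((b>rr+35)&(b>g+30)&(b>50)).astype(np.uint8)
    n,l,st,_=cv2.connectedComponentsWithStats(m);k=1+np.argmax(st[1:,4]);m=(l==k).astype(np.uint8)
    ys,xs=np.nonzero(m);x0,x1,y0,y1=xs.min()-8,xs.max()+9,ys.min()-8,ys.max()+9
    hull=np.zeros_like(m);cv2.fillConvexPoly(hull,cv2.convexHull(np.c_[xs,ys].astype(np.int32)),1)
    box=np.array([[sx*.005,sy*.045,z] for sx in(-1,1) for sy in(-1,1) for z in(-.084,.016)])
    def X(p):
        c,s=np.cos(p[2]),np.sin(p[2]);Rx=np.array([[1,0,0],[0,c,-s],[0,s,c]])
        return lambda q:(q@Rx.T+[0,p[0],0])@rz(yaw+(p[3] if free_yaw else 0)).T+[tcp[0],tcp[1],p[1]]
    def cost(p):
        u=(proj('scene',X(p)(box))-[x0,y0]+.5)*S
        a=np.zeros(((y1-y0)*S,(x1-x0)*S),np.uint8);cv2.fillConvexPoly(a,cv2.convexHull((u*16-8).astype(np.int32)),1,shift=4)
        a=cv2.resize(a.astype(np.float32),(x1-x0,y1-y0),interpolation=cv2.INTER_AREA)
        return np.abs(a-hull[y0:y1,x0:x1]).sum()
    p0=np.array([0,tcp[2]+.018,0,0][:4 if free_yaw else 3]);
    best=min((minimize(cost,p0,method='Nelder-Mead',options=dict(initial_simplex=p0+np.vstack([0*p0,np.diag([k*.005,k*.005,.05*k,.1*k][:len(p0)])]),maxiter=400)) for k in(1,-1,.5)),key=lambda q:q.fun)
    return best.x,best.fun,X(best.x)(np.zeros((1,3)))[0]
E
python3 - <<'E'
from h import *
im=cv2.imread('pics/scene2.png');s=r.sense();yw=s['tool_rot'][2]-np.pi/2
print(boardfit(im,s['tcp_pos'],yw));print(boardfit(im,s['tcp_pos'],yw,True))
h=tri;print(r.camera_params('scene')['tvec'])
x,_,H=boardfit(im,s['tcp_pos'],yw)
print(proj('scene',[H+rz(yw)@[-.005,.03,0],H+rz(yw)@[-.005,-.03,0],H+rz(yw)@[-.005,.045,.016],H+rz(yw)@[-.005,-.045,.016]])-[324,193],np.array([[325,268],[497,230],[275,222],[535,165]])/6.667)
E
```

```text
(array([-0.00028254,  0.17868669, -0.02082915]), np.float64(57.875), array([0.38770306, 0.2670025 , 0.17868669]))
(array([-0.00091294,  0.17867835, -0.00339824,  0.02489319]), np.float64(49.9375), array([0.38760638, 0.26637942, 0.17867835]))
[0.58400976 0.20182354 1.0507185 ]
[[49.34825306 40.49577059]
 [75.26649778 34.16182247]
 [42.97325463 34.3660587 ]
 [82.08893544 25.07768737]] [[48.74756262 40.1979901 ]
 [74.54627269 34.49827509]
 [41.2479376  33.29833508]
 [80.2459877  24.74876256]]
```

```bash
python3 -c "
from h import *
plan([.542,.1427,.132],np.pi/2+.068)
t=lambda a:np.array(a)/5+[280,180]-.4
for a,z in(((715,300),.3),((715,300),.2),((580,255),.01),((600,525),.01),((708,168),.04)):print(onplane('top',t(a),z).round(3))"
```

```text
xyz [-0.1243  0.2333  0.0357] spin -0.3285 now [0.3878 0.2673 0.1588] 1.3808 mm 200.1
[0.493 0.076 0.3  ]
[0.496 0.054 0.2  ]
[0.532 0.092 0.01 ]
[0.372 0.085 0.01 ]
[0.58  0.021 0.04 ]
```

Request:
{"api": "servo_tool", "payload": {"deltas": [{"x": -0.025, "y": 0.047, "z": 0, "spin": -0.066, "grip": -1}, {"x": -0.05, "y": 0.093, "z": 0, "spin": -0.13, "grip": -1}, {"x": -0.075, "y": 0.14, "z": 0.012, "spin": -0.2, "grip": -1}, {"x": -0.1, "y": 0.187, "z": 0.024, "spin": -0.26, "grip": -1}, {"x": -0.124, "y": 0.233, "z": 0.036, "spin": -0.328, "grip": -1}]}}

```text
time_s: 5.3
tcp_pos: [0.5428, 0.1422, 0.1315]
tool_rot: [-3.142, 0.0, 1.64]
wrist_force: [0.0, 1.2, -1.7]
grip_width: 0.0098
grasp_force: 30.0
```

Request:
{"api": "servo_tool", "payload": {"deltas": [{"x": 0, "y": 0, "z": 0, "spin": 0, "grip": -1}, {"x": 0, "y": 0, "z": 0, "spin": 0, "grip": -1}, {"x": 0, "y": 0, "z": 0, "spin": 0, "grip": -1}, {"x": 0, "y": 0, "z": 0, "spin": 0, "grip": -1}, {"x": 0, "y": 0, "z": 0, "spin": 0, "grip": -1}]}}

```text
time_s: 5.92
tcp_pos: [0.5417, 0.1434, 0.1321]
tool_rot: [3.141, -0.0, 1.639]
wrist_force: [0.5, -0.4, -1.8]
grip_width: 0.0098
grasp_force: 30.0
```

```bash
python3 - <<'E'
from h import *
s=r.sense();print(s['tcp_pos'],s['tool_rot'],s['time_s'],s['wrist_force'])
im=r.get_image('scene')[:,:,::-1];cv2.imwrite('pics/scene3.png',im);cv2.imwrite('pics/top3.png',r.get_image('top')[:,:,::-1])
yw=s['tool_rot'][2]-np.pi/2
for f in(0,1):print(boardfit(im,s['tcp_pos'],yw,f))
c=proj('scene',s['tcp_pos'])[0].astype(int);x0,y0=c[0]-60,c[1]-45;print(c,x0,y0)
cv2.imwrite('pics/c6.png',cv2.resize(im[y0:y0+90,x0:x0+120],(800,600),interpolation=cv2.INTER_CUBIC))
E
```

```text
[0.54167827 0.143419   0.13214688] [ 3.14137393e+00 -1.48738413e-04  1.63899247e+00] 5.925 [ 0.50979657 -0.37895921 -1.79134816]
(array([0.00068942, 0.15234612, 0.00170683]), np.float64(34.875), array([0.54163129, 0.14410682, 0.15234612]))
(array([0.0007469 , 0.15235894, 0.00486977, 0.0113572 ]), np.float64(32.75), array([0.54161892, 0.14416354, 0.15235894]))
[373 211] 313 166
```

View pics/c6.png

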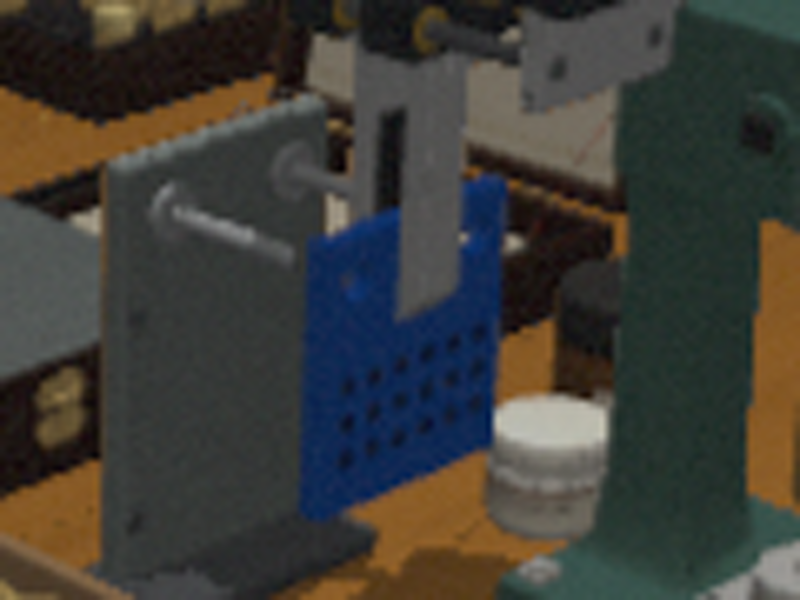

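The hole line is within about 1.5 mm of the pin line, so I'll trim and advance slowly.

Request:
{"api": "servo_tool", "payload": {"deltas": [{"x": -0.0017, "y": 0.005, "z": 0.0005, "spin": 0, "grip": -1}, {"x": -0.0017, "y": 0.012, "z": 0.0005, "spin": 0, "grip": -1}, {"x": -0.0017, "y": 0.02, "z": 0.0005, "spin": 0, "grip": -1}, {"x": -0.0017, "y": 0.026, "z": 0.0005, "spin": 0, "grip": -1}, {"x": -0.0017, "y": 0.032, "z": 0.0005, "spin": 0, "grip": -1}]}}

```text
time_s: 6.65
tcp_pos: [0.5662, 0.1434, 0.1315]
tool_rot: [-3.141, 0.0, 1.638]
wrist_force: [0.2, -0.1, -1.3]
grip_width: 0.0098
grasp_force: 30.0
```

Request:
{"api": "servo_tool", "payload": {"deltas": [{"x": 0, "y": 0.003, "z": 0, "spin": 0, "grip": -1}, {"x": 0, "y": 0.006, "z": 0, "spin": 0, "grip": -1}, {"x": 0, "y": 0.009, "z": 0, "spin": 0, "grip": -1}, {"x": 0, "y": 0.009, "z": 0, "spin": 0, "grip": -1}, {"x": 0, "y": 0.009, "z": 0, "spin": 0, "grip": -1}]}}

```text
time_s: 7.28
tcp_pos: [0.5726, 0.1438, 0.1316]
tool_rot: [3.142, 0.0, 1.638]
wrist_force: [0.7, 1.1, -2.7]
grip_width: 0.0098
grasp_force: 30.0
```

Request:
{"api": "servo_tool", "payload": {"deltas": [{"x": 0, "y": 0.005, "z": 0, "spin": 0, "grip": -1}, {"x": 0, "y": 0.01, "z": 0, "spin": 0, "grip": -1}, {"x": 0, "y": 0.016, "z": 0, "spin": 0, "grip": -1}, {"x": 0, "y": 0.021, "z": 0, "spin": 0, "grip": -1}, {"x": 0, "y": 0.021, "z": 0, "spin": 0, "grip": -1}]}}

```text
time_s: 7.9
tcp_pos: [0.5885, 0.1448, 0.1315]
tool_rot: [-3.142, 0.0, 1.638]
wrist_force: [0.4, -0.0, -2.0]
grip_width: 0.0098
grasp_force: 30.0
```

```bash
python3 - <<'E'
from h import *
s=r.sense();print(s['tcp_pos'],s['tool_rot'],s['time_s'],s['wrist_force'],s['moment'])
im=r.get_image('scene')[:,:,::-1];cv2.imwrite('pics/scene4.png',im)
yw=s['tool_rot'][2]-np.pi/2
print(boardfit(im,s['tcp_pos'],yw))
c=proj('scene',s['tcp_pos'])[0].astype(int);x0,y0=c[0]-40,c[1]-35;print(c,x0,y0)
cv2.imwrite('pics/c7.png',cv2.resize(im[y0:y0+60,x0:x0+80],(800,600),interpolation=cv2.INTER_CUBIC))
E
```

```text
[0.5885439  0.14484376 0.13148925] [-3.14155825e+00  1.77663874e-04  1.63832644e+00] 7.9 [ 0.38367246 -0.00922699 -1.9919272 ] [-0.00718157  0.04157848  0.01888191]
(array([0.00072309, 0.15121621, 0.00039919]), np.float64(152.1875), array([0.58849511, 0.1455652 , 0.15121621]))
[358 206] 318 171
```

View pics/c7.png

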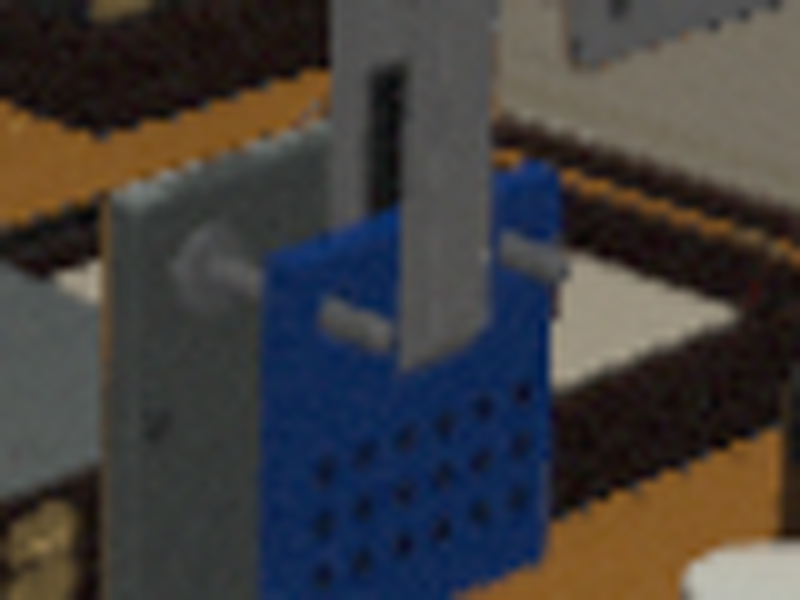

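Both pins protrude through the holes, at crop (355,325) and (533,255), so the board is threaded about 38 mm out. I'll release it with a small opening and rise.

Request:
{"api": "servo_tool", "payload": {"deltas": [{"x": 0, "y": 0, "z": 0.0025, "spin": 0, "grip": -1}, {"x": 0, "y": 0, "z": 0.0025, "spin": 0, "grip": -0.7}, {"x": 0, "y": 0, "z": 0.0025, "spin": 0, "grip": -0.5}, {"x": 0, "y": 0, "z": 0.0025, "spin": 0, "grip": -0.45}, {"x": 0, "y": 0, "z": 0.0025, "spin": 0, "grip": -0.45}], "force": 10}}

```text
time_s: 8.57
tcp_pos: [0.5884, 0.1449, 0.1298]
tool_rot: [3.141, 0.0, 1.638]
wrist_force: [-0.2, 0.5, -0.7]
grip_width: 0.0257
grasp_force: 0.0
```

Request:
{"api": "servo_tool", "payload": {"deltas": [{"x": 0, "y": 0, "z": 0, "spin": 0, "grip": -0.45}, {"x": 0, "y": 0, "z": -0.02, "spin": 0, "grip": -0.45}, {"x": 0, "y": 0, "z": -0.05, "spin": 0, "grip": -0.45}, {"x": 0, "y": 0, "z": -0.08, "spin": 0, "grip": -0.45}, {"x": 0, "y": 0, "z": -0.1, "spin": 0, "grip": -0.45}]}}

```text
time_s: 9.2
tcp_pos: [0.5887, 0.145, 0.2066]
tool_rot: [3.14, -0.0, 1.638]
wrist_force: [0.1, 0.1, -0.2]
grip_width: 0.0258
grasp_force: 0.0
```

Request:
{"api": "servo_tool", "payload": {"deltas": [{"x": 0, "y": -0.03, "z": 0, "spin": 0, "grip": -0.6}, {"x": 0, "y": -0.06, "z": 0, "spin": 0, "grip": -0.8}, {"x": 0, "y": -0.06, "z": 0.03, "spin": 0, "grip": -1}, {"x": 0, "y": -0.06, "z": 0.06, "spin": 0, "grip": -1}, {"x": 0, "y": -0.06, "z": 0.088, "spin": 0, "grip": -1}]}}

```text
time_s: 9.82
tcp_pos: [0.5434, 0.1419, 0.1385]
tool_rot: [3.141, -0.0, 1.639]
wrist_force: [0.0, 0.2, 0.4]
grip_width: 0.0003
grasp_force: 0.0
```

```bash
python3 - <<'E'
from h import *
s=r.sense();print(s['tcp_pos'],s['tool_rot'],s['time_s'],s['wrist_force'])
im=r.get_image('scene')[:,:,::-1];cv2.imwrite('pics/scene5.png',im)
x0,y0=303,160
cv2.imwrite('pics/c8.png',cv2.resize(im[y0:y0+75,x0:x0+100],(800,600),interpolation=cv2.INTER_CUBIC))
E
```

```text
[0.54341275 0.14190985 0.1384833 ] [ 3.14137608e+00 -9.36942245e-05  1.63851052e+00] 9.825 [0.00745181 0.1937448  0.37983762]
```

View pics/c8.png

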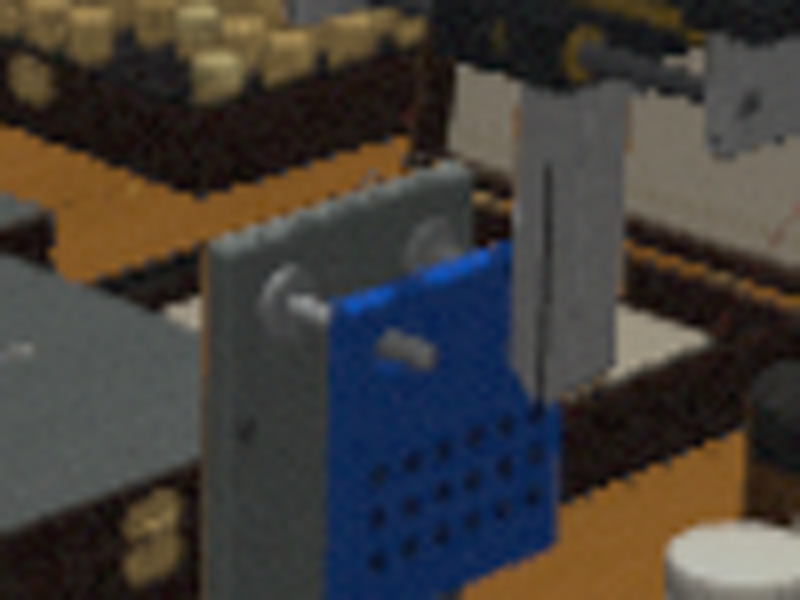

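The board hangs on both pins, level, with the closed fingers in front of it. Now I'll push.

Request:
{"api": "servo_tool", "payload": {"deltas": [{"x": 0, "y": 0.01, "z": 0, "spin": 0, "grip": -1}, {"x": 0, "y": 0.02, "z": 0, "spin": 0, "grip": -1}, {"x": 0, "y": 0.028, "z": 0, "spin": 0, "grip": -1}, {"x": 0, "y": 0.034, "z": 0, "spin": 0, "grip": -1}, {"x": 0, "y": 0.04, "z": 0, "spin": 0, "grip": -1}]}}

```text
time_s: 10.5
tcp_pos: [0.5736, 0.1439, 0.1388]
tool_rot: [-3.141, -0.0, 1.638]
wrist_force: [-2.2, -0.7, 1.2]
grip_width: 0.0003
grasp_force: 0.8
```

Request:
{"api": "servo_tool", "payload": {"deltas": [{"x": 0, "y": 0.005, "z": 0, "spin": 0, "grip": -1}, {"x": 0, "y": 0.01, "z": 0, "spin": 0, "grip": -1}, {"x": 0, "y": 0.015, "z": 0, "spin": 0, "grip": -1}, {"x": 0, "y": 0.02, "z": 0, "spin": 0, "grip": -1}, {"x": 0, "y": 0.025, "z": 0, "spin": 0, "grip": -1}]}}

```text
time_s: 11.12
tcp_pos: [0.5923, 0.1452, 0.1387]
tool_rot: [-3.142, 0.0, 1.638]
wrist_force: [-1.5, 0.1, 0.8]
grip_width: 0.0003
grasp_force: 0.8
```

Sliding with about 2 N. TCP at −34.5 mm, so roughly 8 mm to go. I'll take small steps until the force rises.

Request:
{"api": "servo_tool", "payload": {"deltas": [{"x": 0, "y": 0.002, "z": 0, "spin": 0, "grip": -1}, {"x": 0, "y": 0.004, "z": 0, "spin": 0, "grip": -1}, {"x": 0, "y": 0.006, "z": 0, "spin": 0, "grip": -1}, {"x": 0, "y": 0.007, "z": 0, "spin": 0, "grip": -1}, {"x": 0, "y": 0.008, "z": 0, "spin": 0, "grip": -1}]}}

```text
time_s: 11.75
tcp_pos: [0.5981, 0.1456, 0.1387]
tool_rot: [3.142, 0.0, 1.638]
wrist_force: [-1.3, 0.5, 0.1]
grip_width: 0.0006
grasp_force: 0.5
```

Request:
{"api": "servo_tool", "payload": {"deltas": [{"x": 0, "y": 0.0007, "z": 0, "spin": 0, "grip": -1}, {"x": 0, "y": 0.0014, "z": 0, "spin": 0, "grip": -1}, {"x": 0, "y": 0.002, "z": 0, "spin": 0, "grip": -1}, {"x": 0, "y": 0.002, "z": 0, "spin": 0, "grip": -1}, {"x": 0, "y": 0.002, "z": 0, "spin": 0, "grip": -1}]}}

```text
time_s: 12.38
tcp_pos: [0.5992, 0.1457, 0.1386]
tool_rot: [-3.141, 0.0, 1.638]
wrist_force: [-5.1, 0.5, 2.2]
grip_width: 0.0003
grasp_force: 2.6
```

Request:
{"api": "servo_tool", "payload": {"deltas": [{"x": 0, "y": 0.0007, "z": 0, "spin": 0, "grip": -1}, {"x": 0, "y": 0.0014, "z": 0, "spin": 0, "grip": -1}, {"x": 0, "y": 0.002, "z": 0, "spin": 0, "grip": -1}, {"x": 0, "y": 0.002, "z": 0, "spin": 0, "grip": -1}, {"x": 0, "y": 0.002, "z": 0, "spin": 0, "grip": -1}]}}

```text
time_s: 13.0
tcp_pos: [0.5993, 0.1457, 0.1386]
tool_rot: [-3.138, -0.0, 1.639]
wrist_force: [-18.0, -1.2, 12.5]
grip_width: 0.0004
grasp_force: 9.0
```

A hard stop at the expected depth, so the board is home. I'll back off and rise clear.

Request:
{"api": "servo_tool", "payload": {"deltas": [{"x": 0, "y": -0.005, "z": 0, "spin": 0, "grip": -1}, {"x": 0, "y": -0.02, "z": 0, "spin": 0, "grip": -1}, {"x": 0, "y": -0.05, "z": 0, "spin": 0, "grip": -1}, {"x": 0, "y": -0.09, "z": 0, "spin": 0, "grip": -1}, {"x": 0, "y": -0.09, "z": -0.05, "spin": 0, "grip": -1}]}}

```text
time_s: 13.62
tcp_pos: [0.5305, 0.1409, 0.1748]
tool_rot: [-3.137, 0.001, 1.639]
wrist_force: [0.1, 0.3, 0.6]
grip_width: 0.0006
grasp_force: 0.0
```

Request:
{"api": "servo_tool", "payload": {"deltas": [{"x": 0, "y": 0, "z": -0.06, "spin": 0, "grip": -1}, {"x": 0, "y": 0, "z": -0.13, "spin": 0, "grip": -1}, {"x": 0, "y": 0, "z": -0.18, "spin": 0, "grip": -1}, {"x": 0, "y": 0, "z": -0.18, "spin": 0, "grip": -1}, {"x": 0, "y": 0, "z": -0.18, "spin": 0, "grip": -1}]}}

```text
time_s: 14.25
tcp_pos: [0.5332, 0.1412, 0.3105]
tool_rot: [-3.141, 0.0, 1.639]
wrist_force: [-0.7, 0.6, -0.1]
grip_width: 0.0007
grasp_force: 0.0
```

```bash
python3 - <<'E'
from h import *
s=r.sense();print(s['tcp_pos'],s['time_s'],s['wrist_force'])
im=r.get_image('scene')[:,:,::-1];cv2.imwrite('pics/scene6.png',im)
for f in(0,1):print(boardfit(im,[.6268-.009,.148,.13],.068,f))
x0,y0=295,165
cv2.imwrite('pics/c9.png',cv2.resize(im[y0:y0+150,x0:x0+120],(600,600),interpolation=cv2.INTER_CUBIC))
E
```

```text
[0.53321759 0.14119415 0.31052488] 14.25 [-0.65073002  0.55735975 -0.06841557]
(array([-0.00102508,  0.14851432, -0.00853216]), np.float64(26.0625), array([0.61786965, 0.14697728, 0.14851432]))
(array([-0.0009053 ,  0.14847521, -0.00750971,  0.00502749]), np.float64(26.25), array([0.61786605, 0.14709712, 0.14847521]))
```

View pics/c9.png

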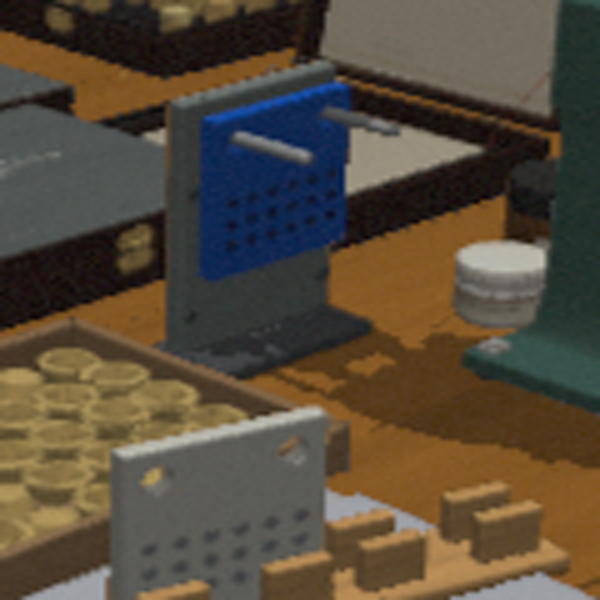

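The blue board sits flat and home on both pins. The fit puts it square and level, 2.6 mm below the pin axis as expected for a hanging board. The white board is still in the rack, the jars look undisturbed, and the robot is clear.

```bash
python3 -c "
from plant import r
print(r.sign_off())"
```

```text
the job is handed in; nothing more can be done
None
```

I hung the blue board on both pins and pushed it home against the collars, the white board is still in the rack and the jars look undisturbed in the last picture; I handed the job in at about 14 s, and no verdict came back.

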